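Slide the battery pack under the leaf spring of its charging cradle

ROBOT

A 6-joint arm with a two-finger parallel gripper is mounted at the origin on a cart in front of the work surface, level with it; the furniture and walls round the work are solid. World frame = base frame: x ahead of the robot, y to its left, z up, the work surface at z = 0. Lengths are in mm, angles in rad, forces in N, time in s.
With the tool pointing down it reaches from about 350 to 875 mm from the base axis. Payload 4.2 kg.
Tool frame: the origin (TCP) lies between the finger pads; the fingertips stand 14 mm ahead of it and the grasp point (between the pads) lies 5 mm behind it; z points along the fingers, y is the line along which they close (so a half turn about z gives the same grasp; the last joint's range is limited). The gripper opens to 85 mm and grips with 20 to 120 N. Pads are 22 mm wide; open, the fingers measure 114 mm over their backs; the gripper's body (76 mm by 85 mm) begins 54 mm behind the grasp point. The pads swing forward as they close: fully open they stand 13 mm farther back than shut.
Start: joints at [1.374, 0.385, 0.008, 0, -1.194, -0.259], TCP at [275.079, 561.187, 245.312] pointing down, gripper open.
Joint ranges: [-3.14, 3.14], [-1.21, 2.06], [-1.07, 1.41], [-3.16, 2.05], [-2.99, -0.16], [-3.1, 3.1]. Speed limits (rad/s): [2.79, 2.79, 3.14, 3.14, 3.14, 3.14].

INTERFACE

Orientations are given as a unit quaternion [x, y, z, w].
In Python, from bench import * gives the robot as it stands.
- The arm moves only by the tool carry_out, never from a script. Its argument "motion" is a list of rows, each a list of 7 numbers: the turn, a rotation vector about the tool's x, y, z in rad, then the shift along the tool's x, y, z in mm, then the opening, from -1 (shut) to 1 (fully open), so that 0 is half open. A call has 1 to 5 rows; each row is the pose to reach, as a shift and turn from the pose commanded when the call began, along the tool's axes at that moment; what a row does not reach only later rows make up. A row lasts 1/8 s, in which the tool goes at most 62.5 mm and 10.7 degrees, less where a joint would pass 70% of its speed; a pose out of reach is approached as far as the arm can. A call with a gripper value outside its range is refused whole. The fingers move at their own pace and stop on an object; the grip force is fixed at half the most. Time passes only in rows, so rows that repeat a pose let the fingers close. It gives the time, the measured TCP pose, the force, the opening and the grip force at its end, in the units of the state.
- read_state(): the state, without advancing time (a new reading comes with each control period).
- get_image(name): name is "scene" or "top"; returns a dict with "color" (384x512x3 uint8, blue, green, red), "mtx" (3x3 intrinsics, pixels), "position" and "orientation" of the camera in the world. Camera axes: x right, y down, z forward; pixel columns grow to the right and rows downward; lengths in mm; the calibration is good to about 2 mm. A picture is of the moment at which its call begins. There is no depth.
- job_done(): hands the job in; it is judged then, once.
The state is a dict: "clock": time; "joints": joint angles; "joint_vel": joint speeds; "joint_efforts": joint torques, N m; "position": TCP position; "ee_rot": TCP orientation; "contact_force": force on the tool from outside, world axes, zero at the start; "wrist_torque": the same for the moment, N m; "gripper_width": finger opening in mm; "grasp_force": force on a finger pad.
Only numpy, scipy, OpenCV 4.12 (cv2) and the standard library are available. Lean on these libraries where they do the work, as an engineer would, in place of code of your own. Each camera call takes 0.05 s, during which the arm holds its last target. There are 200 camera calls.

TASK

Load the black battery pack into its charging cradle with the fingertips alone: press its low rear deck down hard against the sprung bed and, keeping it pressed, slide it forward under the bar and the leaf spring until its raised front block is right through. Then let go, so that the bed lifts the block up behind the bar and locks the pack in. Do not grip or lift the pack, and leave the other things on the desk as they are.

Things in the scene. Friction and masses are not known exactly. Their poses are not given: they have to be found in the camera images.
- cradle: Grey charging cradle fixed to the desk: open channel 244 x 86 mm. Origin on the desk, on its centre line, under the near face of the bar that crosses it; x is the sliding direction (open end to end stop), z up. Side rails, 66 mm apart inside, run from x -168 mm to the end stop's face at x 57 mm; rail tops at z 32 mm. Top of the bed between them: z 24 mm when up.
- bar_under (a point): Middle of the lower near edge of the aluminium bar across the cradle, 39 mm above the desk. The bar is 12 mm deep (cradle x 0 to 12 mm), 94 mm wide, its top at 53 mm (post screws to 54 mm).
- bed (a joint): Sprung bed that the pack lies on, m: 0 up, grows as pressed, 0.008 at its bottom stop. Springs: about 9 N at top, 15 N at bottom, of which bed and pack weigh 2.5 N; some 11 N on the pack holds it 6 mm down. With the bed up the pack's front block is 5 mm too high to pass the bar; 5.5 to 8 mm down it passes.
- leaf (a joint): Steel leaf spring (48 x 36 mm) behind the bar, sloping down away from it, from 50 mm to about 30 mm above the desk. rad: 0 hanging free, grows as the pack's front block lifts it; about 0.3 with the pack locked in. Presses on the block with 1 to 3 N.
- pack: Black loose battery pack, 140 x 62 mm, about 0.18 kg, on the bed short of the bar. Origin: centre of its underside; x to its front. Raised front block x 35 to 70 mm, 20 mm high; deck behind it 13.5 mm high, with a push rib across it (x -7.5 to -2.5 mm, 50 wide, 6.5 above the deck). Locked in when its origin is at x -23 to -13 mm in the cradle frame (-13: at the end stop).
- pack_pad (a point): Point on top of the pack's flat rear deck, on its centre line, 35 mm behind the pack's origin and 27.5 mm behind the rear face of the push rib: a good place to press. The flat deck runs from the rib to the pack's rear end 35 mm behind this point. A fingertip pressing here can also push against the rib.
- screwdriver: Small red screwdriver, 144 mm long, lying left of the cradle; bystander.
- usb_stick: Blue memory stick, 52 mm long, lying right of the cradle; bystander.
- marker_pen: White felt marker with dark cap, 132 mm long, lying right of the cradle; bystander.
- sleeve_box: Small grey-white plastic box, 52 x 74 x 22 mm; bystander.
- tape_blue: Small roll of blue tape lying flat, 38 mm across; bystander.
- power_meter: Yellow handheld meter, 135 x 62 x 31 mm; bystander.

How it is judged (in metres and radians):
On the way:
1. the pack is pressed down by the fingers, bed at least 4.5 mm down, with its front block under the bar (contact force between the fingers and pack above 3 N and value of joint bed above 0.0045 m and x of pack in the frame of cradle between -0.062 and -0.026 m), for 0.05 s.
At the end, for the whole second after the job is handed in: The pack's front block is wholly past the bar (pack origin between x = -24.5 and -10 mm in the cradle frame), the bed has risen again (within 2.5 mm of its top) with the pack lying flat on it, the leaf spring rests on the block, and the pack is at rest (x of pack in the frame of cradle between -0.0245 and -0.01 m and z of pack in the frame of cradle between 0.0215 and 0.0265 m and value of joint bed below 0.0025 m and value of joint leaf above 0.15 rad and angle between the z axis of pack and the z axis of cradle, either way round below 0.06 rad and linear speed of pack below 0.02 m/s); the robot touches nothing.
It fails at once if the pack is lifted off the bed or tipped up (z of pack in the frame of cradle above 0.032 m or angle between pack's own z axis and vertical above 0.2 rad).
It fails at once if a bystander is moved by more than 25 mm (distance of any of screwdriver, usb_stick, marker_pen, sleeve_box, tape_blue, power_meter from where it was at the start of the episode above 0.025 m).
It also fails if it takes over 42 s, if anything falls off the work surface, if the arm or the gripper's body presses on something with over 40 N, if the wrist force passes 120 N, or if a joint passes its speed limit or range.

## Working session

There is one attempt and no reset: what is moved stays moved. The work goes in short steps, Python scripts to look and compute and a tool call to move; the robot and the scene stay as the last step left them, time stands still between calls to the robot, and variables do not carry over. Pictures are saved under pics/ and viewed, at most 10 in all, crops included, and the job is handed in when it is done.

Besides the shell and the picture viewer there is one more tool, called as name(argument=value, ...), one argument or row to a line, values as JSON. carry_out: Moves the arm, as the interface text tells. Its arguments: {"type":"object","properties":{"motion":{"type":"array"}},"required":["motion"]}

```bash
mkdir -p pics
python3 - <<'E'
from bench import *
import cv2
for n in("scene","top"):
    g=get_image(n); cv2.imwrite(f"pics/{n}0.png",g["color"]); print(n,g["mtx"],g["position"],g["orientation"])
s=read_state(); print(s)
E
```

```text
scene [[366.16350765   0.         253.09781759]
 [  0.         366.16350765 189.58926616]
 [  0.           0.           1.        ]] [-106.21313684 -634.7733186   495.39769627] [ 0.78283401 -0.31510565  0.19586079 -0.49951767]
top [[478.80770856   0.         256.91560277]
 [  0.         478.80770856 192.81663967]
 [  0.           0.           1.        ]] [ 487.03102002   29.71017344 1416.21262561] [ 0.71521301 -0.69870023  0.01344491 -0.01037172]
{'clock': 0.1, 'joints': array([ 1.37358364e+00,  3.85497450e-01,  6.75416780e-03, -4.26010863e-04,
       -1.19398591e+00, -2.58634243e-01]), 'joint_vel': array([-0.00039006, -0.00190468,  0.00306267,  0.00102176,  0.00075319,
       -0.0008085 ]), 'joint_efforts': array([-7.77425121e-04, -3.93319309e+01,  1.88929206e+01,  4.19804737e+00,
       -2.58591775e-03,  5.41977172e-06]), 'position': array([274.88862763, 560.7559021 , 244.31827358]), 'ee_rot': array([ 9.74119468e-01, -2.26031608e-01, -1.68217125e-04,  9.72058020e-04]), 'contact_force': array([ 0.8241874 ,  0.50976637, -0.56039261]), 'wrist_torque': array([ 0.01623736, -0.05841764, -0.03468061]), 'grasp_force': 0.0, 'gripper_width': 85.39058100073869}
```

View pics/scene0.png

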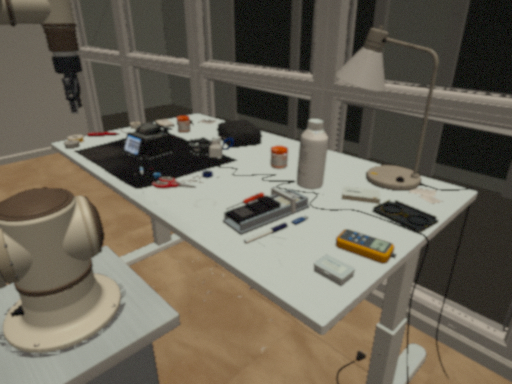

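View pics/top0.png

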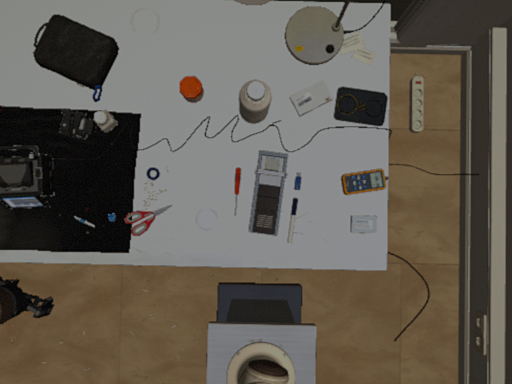

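The top view shows the cradle at about px (268,193). Its open end is near (265,235) and its end stop near (271,152). The screwdriver is on its left, and the marker and stick are on its right. Next I'll enlarge both views.

Run:
```python
import cv2,numpy as np
a=cv2.imread("pics/top0.png")[140:245,225:315]; b=cv2.imread("pics/scene0.png")[180:245,215:320]
a=cv2.resize(a,None,fx=5.5,fy=5.5,interpolation=cv2.INTER_CUBIC)
cv2.imwrite("pics/top0c.png",np.clip(a*1.6,0,255))
b=cv2.resize(b,None,fx=7,fy=7,interpolation=cv2.INTER_CUBIC);cv2.imwrite("pics/scene0c.png",np.clip(b*1.5,0,255))
```

```text
[ WARN:0@0.031] global loadsave.cpp:1063 imwrite_ Unsupported depth image for selected encoder is fallbacked to CV_8U.
```

View pics/top0c.png

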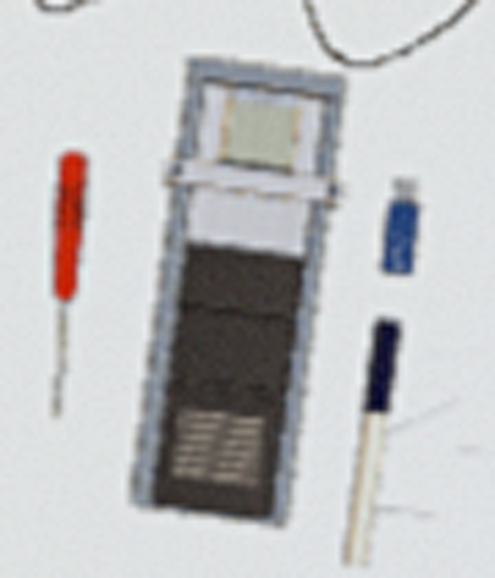

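View pics/scene0c.png

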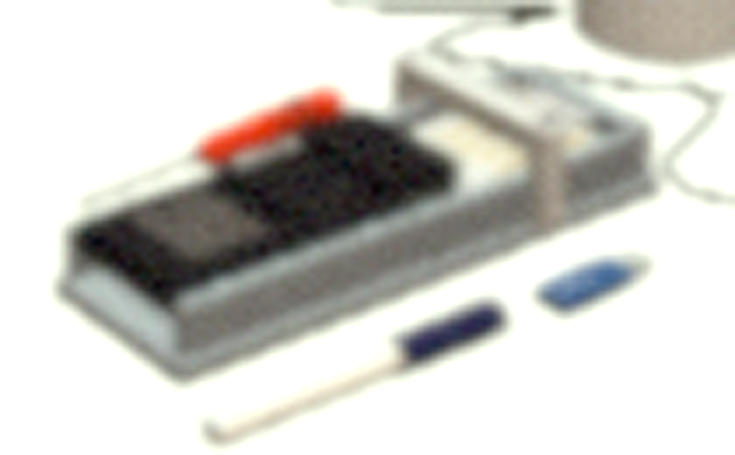

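The top crop shows the bar's near edge from about (170,183) to (338,205) in crop px. The block's front edge runs (187,247)–(305,256), the rib is near y≈385, and the hatched pad is centred near (218,447). The scene crop agrees with this: the pack lies flat and short of the bar.

```bash
cat > h.py <<'E'
from bench import *
import cv2,numpy as np
from scipy.spatial.transform import Rotation as R
def ray(g,u,v,z):
    d=R.from_quat(g["orientation"]).as_matrix()@np.linalg.solve(g["mtx"],[u,v,1]); p=np.array(g["position"])
    return (p+d*(z-p[2])/d[2])[:2]
E
python3 - <<'E'
from h import *
g=get_image("top")
c=lambda x,y,z: ray(g,225+(x+.5)/5.5-.5,140+(y+.5)/5.5-.5,z)
P=dict(farL=(190,58,32),farR=(345,75,32),nearL=(133,505,32),nearR=(285,524,32),barL=(172,184,53),barR=(336,206,53),
 pfL=(187,247,44),pfR=(305,256,44),prL=(152,506,37.5),prR=(275,516,37.5),pad=(218,447,37.5),blkL=(180,305,44),blkR=(298,316,44))
W={k:c(*v) for k,v in P.items()}
for k,v in W.items(): print(k,v.round(1))
a=(W["farL"]+W["farR"])/2-(W["nearL"]+W["nearR"])/2; print("len",np.hypot(*a),"yaw",np.degrees(np.arctan2(a[1],a[0])))
print("width",np.hypot(*(W["nearL"]-W["nearR"])),np.hypot(*(W["farL"]-W["farR"])))
# pack mask
im=g["color"].astype(int); m=(im.max(2)<75).astype(np.uint8); m[:, :248]=0; m[:,287:]=0; m[:180]=0; m[240:]=0
n,l,s,ce=cv2.connectedComponentsWithStats(m); k=1+np.argmax(s[1:,4])
ct=cv2.findContours((l==k).astype(np.uint8),0,2)[0][0]; r=cv2.minAreaRect(ct); print(r)
B=[ray(g,*p,40) for p in cv2.boxPoints(r)]; print(np.round(B,1))
u=a/np.hypot(*a)
# saturated bystander contours: also rail edge fit: blue-grey hull
for k in("barL","barR","pfL","pfR","prL","prR","pad","nearL","nearR","farL","farR"):
    d=W[k]-(W["barL"]+W["barR"])/2; print(k,(d@u).round(1),(u[0]*d[1]-u[1]*d[0]).round(1))
E
```

```text
farL [657.8  20.7]
farR [650.7 -61.3]
nearL [421.8  45.1]
nearR [413.7 -34.8]
barL [589.4  28.6]
barR [580.  -56.7]
pfL [557.3  20. ]
pfR [554.1 -41.6]
prL [421.8  35.1]
prR [418.1 -29.2]
pad [453.4   1.4]
blkL [527.  23.]
blkR [522.7 -38.7]
len 237.8205229517807 yaw -6.145951734097496
width 80.341632882435 82.26148222045462
((265.9580383300781, 208.71055603027344), (22.49820899963379, 48.77289962768555), 7.696050643920898)
[[422.5  37.1]
 [561.7  21.6]
 [554.5 -42.8]
 [415.4 -27. ]]
barL 0.1 42.9
barR -0.1 -42.9
pfL -30.8 30.9
pfR -27.5 -30.7
prL -167.2 31.4
prR -164.0 -33.0
pad -132.2 1.2
nearL -168.2 41.4
nearR -167.7 -39.0
farL 69.0 42.3
farR 70.7 -39.9
```

Sizes match: the bar's near edge to the rail end is 168 mm, the pack is about 138 x 62 mm, and the yaw is -6.1°. The pack origin is at cradle x ≈ -97. I'll travel over with the gripper shut and tool x along the cradle.

carry_out(
  motion=[
    [0, 0, -0.17, 42, 42, 0, -1],
    [0, 0, -0.349, 84, 85, 0, -1],
    [0, 0, -0.349, 126, 127, 0, -1],
    [0, 0, -0.349, 168, 170, 0, -1],
    [0, 0, -0.349, 210, 212, 0, -1],
  ],
)

```text
clock: 0.78
position: [370.4, 276.4, 245.2]
ee_rot: [0.999, -0.053, -0.0, 0.0]
contact_force: [1.6, 0.3, 0.3]
gripper_width: 0.2
grasp_force: 0.0
```

carry_out(
  motion=[
    [0, 0, 0, 24, 53, 0, -1],
    [0, 0, 0, 49, 106, 10, -1],
    [0, 0, 0, 73, 159, 40, -1],
    [0, 0, 0, 98, 212, 80, -1],
    [0, 0, 0, 122, 266, 130, -1],
  ],
)

```text
clock: 1.4
position: [457.8, 18.6, 131.6]
ee_rot: [0.999, -0.053, 0.001, -0.0]
contact_force: [1.0, 0.9, -0.0]
gripper_width: 0.1
grasp_force: 0.0
```

Run:
```python
from h import *
g=get_image("top");s=get_image("scene");st=read_state();print(st["position"],st["ee_rot"],st["contact_force"])
a=cv2.resize(g["color"][140:245,225:315],None,fx=5.5,fy=5.5,interpolation=2); b=cv2.resize(s["color"][165:245,215:320],None,fx=5,fy=5,interpolation=2)
b=cv2.resize(s["color"][130:245,215:320],None,fx=5,fy=5,interpolation=2)
h=578; o=np.zeros((600,800,3),np.uint8); o[:577,:495]=a[:577]; bb=cv2.resize(b,(305,334)); o[:334,495:]=bb
cv2.imwrite("pics/c1.png",np.clip(o*1.5,0,255).astype(np.uint8))
```

```text
[454.30483323  15.94372725 127.74397374] [ 0.99836956 -0.05684948 -0.00480618  0.00180314] [-0.49609402  0.45610665 -0.16082513]
```

View pics/c1.png

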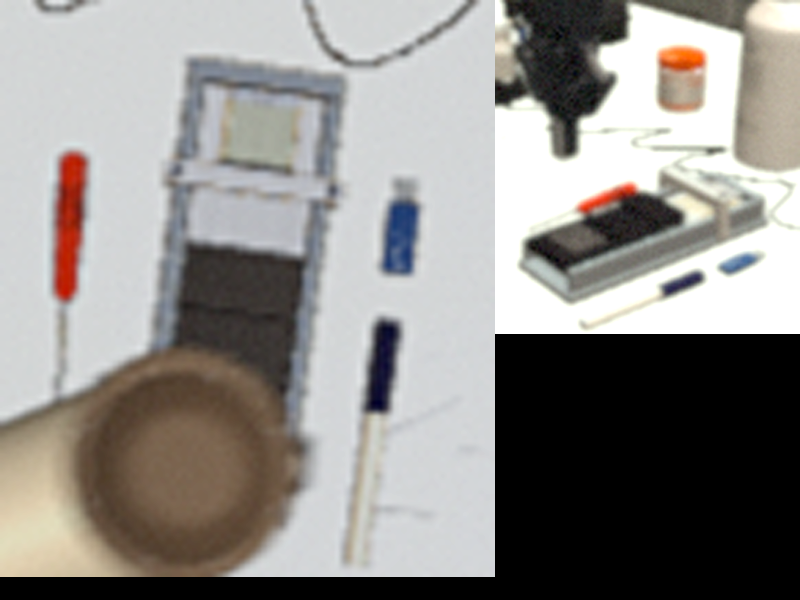

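The fingers hang above the cradle, rear-left of the target. The scene is undisturbed. I'll hold briefly so the arm settles and reads true.

carry_out(
  motion=[
    [0, 0, 0, 0, 0, 0, -1],
    [0, 0, 0, 0, 0, 0, -1],
    [0, 0, 0, 0, 0, 0, -1],
  ],
)

```text
clock: 1.88
position: [457.4, 21.4, 133.0]
ee_rot: [0.999, -0.052, 0.001, -0.001]
contact_force: [-0.4, 0.0, -0.0]
gripper_width: 0.0
grasp_force: 0.0
```

carry_out(
  motion=[
    [0, 0, 0, 9, 21.5, 20, -1],
    [0, 0, 0, 9, 21.5, 50, -1],
    [0, 0, 0, 9, 21.5, 68, -1],
    [0, 0, 0, 9, 21.5, 68, -1],
    [0, 0, 0, 9, 21.5, 68, -1],
  ],
)

```text
clock: 2.5
position: [464.4, -1.5, 65.0]
ee_rot: [0.999, -0.053, 0.001, -0.0]
contact_force: [-0.7, -0.1, 0.3]
gripper_width: -0.0
grasp_force: 0.0
```

Run:
```python
from h import *
s=get_image("scene");st=read_state();print(st["position"],st["ee_rot"],st["contact_force"])
cv2.imwrite("pics/c2.png",np.clip(cv2.resize(s["color"][165:245,215:320],None,fx=7,fy=7,interpolation=2)*1.5,0,255).astype(np.uint8))
```

```text
[464.48759097  -1.51438924  65.11376693] [ 9.98602142e-01 -5.28410681e-02  1.18817104e-03 -4.13969534e-04] [-0.94391671  0.1919763   0.25763783]
```

View pics/c2.png

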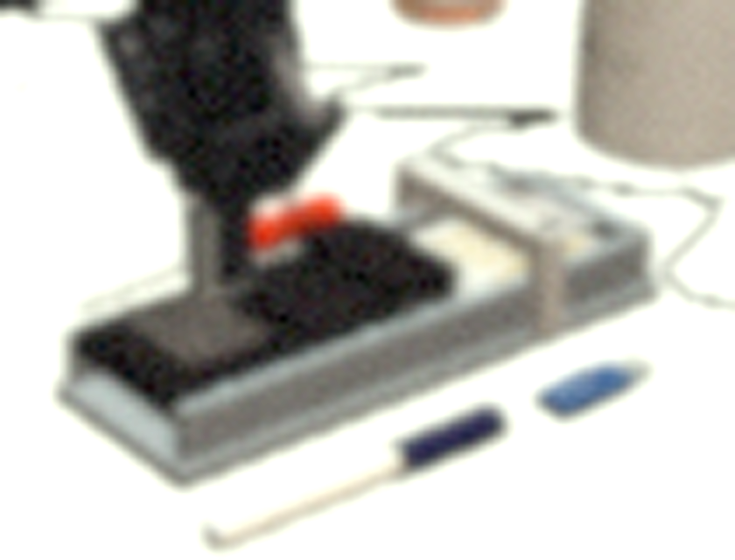

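The fingertips stand just above the front of the hatched pad area, on the centre line and behind the rib. Pressing down.

carry_out(
  motion=[
    [0, 0, 0, 0, 0, 6, -1],
    [0, 0, 0, 0, 0, 11, -1],
    [0, 0, 0, 0, 0, 15, -1],
    [0, 0, 0, 0, 0, 18, -1],
    [0, 0, 0, 0, 0, 18, -1],
  ],
)

```text
clock: 3.18
position: [463.6, -2.2, 46.6]
ee_rot: [0.999, -0.053, -0.0, 0.0]
contact_force: [-4.4, 1.9, 10.3]
gripper_width: -0.1
grasp_force: 4.9
```

carry_out(
  motion=[
    [0, 0, 0, 0, 0, 1.5, -1],
    [0, 0, 0, 0, 0, 2.5, -1],
    [0, 0, 0, 0, 0, 2.5, -1],
  ],
)

```text
clock: 3.55
position: [463.6, -2.2, 44.4]
ee_rot: [0.999, -0.053, -0.0, 0.0]
contact_force: [-4.6, 2.2, 12.1]
gripper_width: -0.1
grasp_force: 5.8
```

carry_out(
  motion=[
    [0, 0, 0, 4, 0, 0, -1],
    [0, 0, 0, 9, 0, 0, -1],
    [0, 0, 0, 14, 0, 0, -1],
    [0, 0, 0, 19, 0, 0, -1],
    [0, 0, 0, 24, 0, 0, -1],
  ],
)

```text
clock: 4.18
position: [481.6, -6.3, 43.4]
ee_rot: [0.999, -0.054, -0.006, 0.002]
contact_force: [-13.3, 2.2, 17.3]
gripper_width: -0.2
grasp_force: 10.0
```

```bash
cat > m.py <<'E'
from h import *
import sys
s=get_image("scene");st=read_state();print(st["position"],st["contact_force"])
p=st["position"]-np.array([584.7,-14,0]);print("tool in cradle",p@[.994,-.107,0],p@[.107,.994,0])
cv2.imwrite("pics/%s.png"%sys.argv[1],np.clip(cv2.resize(s["color"][165:245,215:320],None,fx=7,fy=7,interpolation=2)*1.5,0,255).astype(np.uint8))
E
python3 m.py c3
```

```text
[482.71229105  -6.21012662  43.44900859] [-9.18872354  0.1313517  12.56167803]
tool in cradle -102.20929914807695 -3.169550714363452
```

View pics/c3.png

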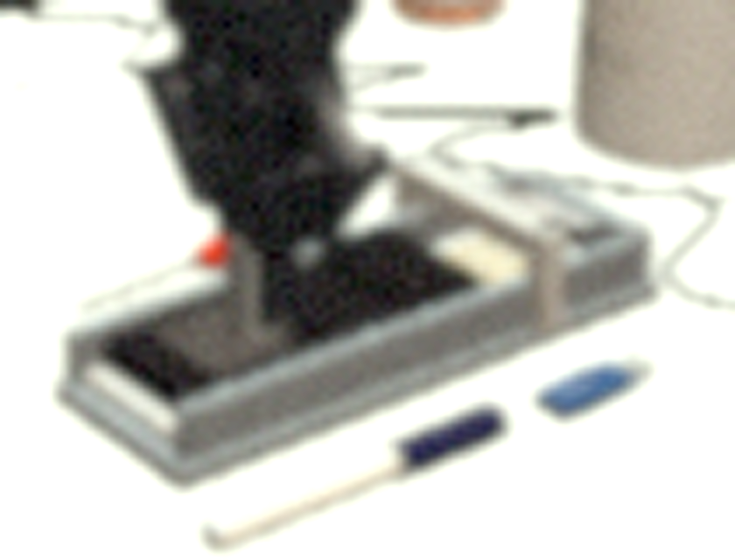

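The pack is following, with a gap of about 12 mm now visible behind it. The bed is well down. Continuing under the bar with a small lateral correction.

carry_out(
  motion=[
    [0, 0, 0, 6, -1, 0, -1],
    [0, 0, 0, 12, -2, 0, -1],
    [0, 0, 0, 18, -2.5, 0, -1],
    [0, 0, 0, 24, -2.5, 0, -1],
    [0, 0, 0, 30, -2.5, 0, -1],
  ],
)

```text
clock: 4.85
position: [512.2, -6.9, 43.5]
ee_rot: [0.999, -0.054, -0.006, 0.002]
contact_force: [-11.9, 1.0, 14.9]
gripper_width: 0.2
grasp_force: 9.2
```

```bash
python3 m.py c4
```

```text
[513.47830157  -6.82791531  43.56749796] [-8.72709179 -0.6329362  12.97788649]
tool in cradle -71.56178130019995 -0.49166954615511577
```

View pics/c4.png

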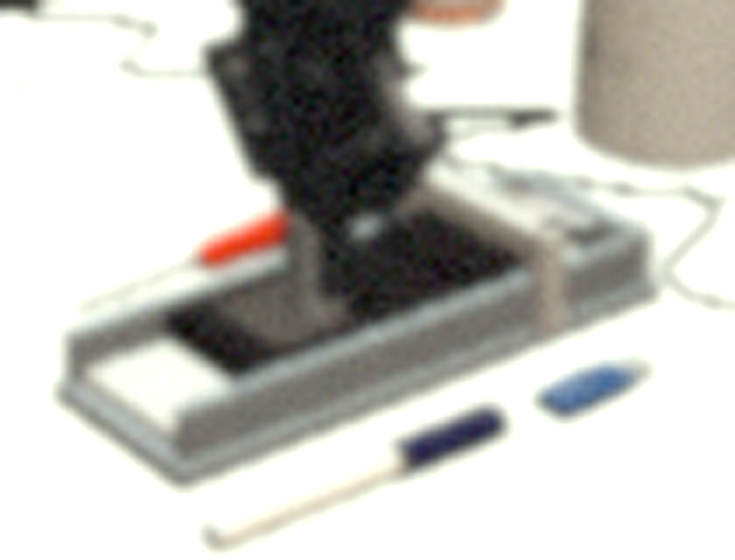

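The pack's front is now entering under the bar, and its rear edge midpoint is near crop px (198,348). I'll convert that to get the tool-to-pack offset.

Run:
```python
from h import *
s=get_image("scene")
for x,y,z in((170,322,30),(232,378,30),(68,342,32),(180,418,32)):
    p=ray(s,215+(x+.5)/7-.5,165+(y+.5)/7-.5,z)-[584.7,-14]; print((p@[.994,-.107]).round(1),(p@[.107,.994]).round(1))
```

```text
-130.1 18.9
-137.2 -30.3
-171.3 26.7
-170.8 -44.7
```

carry_out(
  motion=[
    [0, 0, 0, 6, 0, 0, -1],
    [0, 0, 0, 12, 0, 0, -1],
    [0, 0, 0, 18, 0, 0, -1],
    [0, 0, 0, 24, 0, 0, -1],
    [0, 0, 0, 28, 0, 0, -1],
  ],
)

```text
clock: 5.58
position: [539.0, -9.8, 43.5]
ee_rot: [0.999, -0.054, -0.007, 0.002]
contact_force: [-15.7, 2.5, 19.3]
gripper_width: 0.3
grasp_force: 11.4
```

```bash
python3 m.py c5
```

```text
[539.52000508  -9.84558791  43.56355352] [-12.56417151   0.48957812  17.07110909]
tool in cradle -45.35343704139846 -0.7047738337310405
```

View pics/c5.png

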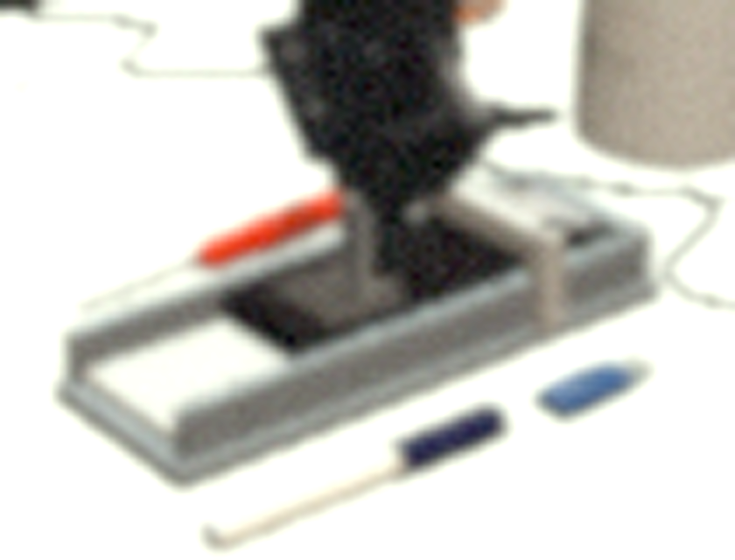

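The rear edge has moved on to about (222,298)–(297,350), and the block is mostly past the bar. I'll measure the white-to-black transition on the bed at z≈16 numerically.

```bash
cat > e.py <<'E'
from h import *
import sys
zb=float(sys.argv[1])
st=read_state();p=st["position"]-np.array([584.7,-14,0]);print("tool",(p@[.994,-.107,0]).round(1),(p@[.107,.994,0]).round(1),st["position"].round(1),st["contact_force"].round(1))
u=np.array([.994,-.107]);n=np.array([.107,.994])
s=get_image("scene");gr=s["color"].max(2).astype(np.float32);Rm=R.from_quat(s["orientation"]).as_matrix()
xs=np.arange(-165,-60,1.)
for l in (-5,0,5,10,15,20):
    w=np.array([np.r_[np.array([584.7,-14])+x*u+l*n,zb] for x in xs])
    c=(w-s["position"])@Rm; q=(c/c[:,2:])@s["mtx"].T
    v=cv2.remap(gr,q[:,:1].astype(np.float32),q[:,1:2].astype(np.float32),1).ravel()
    i=np.where(v<90)[0]; print(l,"rear edge",xs[i[0]] if len(i) else None, v[::15].round())
E
python3 e.py 16; python3 - <<'E'
E
```

```text
tool -45.4 -0.7 [539.5  -9.8  43.6] [-12.6   0.5  17.1]
-5 rear edge -94.0 [139. 175. 176. 174. 171.  34.  36.]
0 rear edge -94.0 [138. 176. 179. 177. 173.  36.  29.]
5 rear edge -94.0 [140. 177. 178. 178. 173.  40.  29.]
10 rear edge -94.0 [138. 177. 178. 178. 173.  38.  31.]
15 rear edge -94.0 [136. 176. 176. 176. 174.  39.  31.]
20 rear edge -94.0 [133. 174. 173. 173. 172.  36.  32.]
```

Rear edge at x ≈ -94 on every scan line, which puts the pack origin at about -24 ±3. About 6 mm further to go.

carry_out(
  motion=[
    [0, 0, 0, 2, 0, 0, -1],
    [0, 0, 0, 4, 0, 0, -1],
    [0, 0, 0, 6, 0, 0, -1],
    [0, 0, 0, 7, 0, 0, -1],
  ],
)

```text
clock: 6.18
position: [545.3, -10.6, 43.5]
ee_rot: [0.999, -0.054, -0.008, 0.002]
contact_force: [-15.5, 2.3, 18.7]
gripper_width: -0.1
grasp_force: 11.1
```

```bash
python3 e.py 16
```

```text
tool -39.5 -0.8 [545.3 -10.6  43.5] [-15.5   2.3  18.7]
-5 rear edge -88.0 [139. 179. 177. 175. 176. 106.  36.]
0 rear edge -88.0 [136. 178. 179. 178. 176. 111.  25.]
5 rear edge -88.0 [141. 177. 178. 179. 177. 109.  25.]
10 rear edge -88.0 [141. 176. 177. 177. 176. 110.  20.]
15 rear edge -88.0 [137. 176. 178. 177. 176. 103.  24.]
20 rear edge -88.0 [132. 174. 173. 173. 172. 106.  26.]
```

carry_out(
  motion=[
    [0, 0, 0, 2, 0, 0, -1],
    [0, 0, 0, 2, 0, -3, -1],
    [0, 0, 0, 0, 0, -6, -1],
    [0, 0, 0, -3, 0, -8, -1],
    [0, 0, 0, -5, 0, -10, -1],
  ],
)

```text
clock: 6.85
position: [547.7, -8.5, 53.4]
ee_rot: [0.999, -0.053, 0.0, -0.0]
contact_force: [0.4, 0.5, 0.5]
gripper_width: -0.1
grasp_force: 0.0
```

```bash
python3 e.py 22
```

```text
tool -37.3 1.5 [547.7  -8.5  53.4] [0.4 0.5 0.5]
-5 rear edge -83.0 [130. 178. 178. 177. 177. 159.  23.]
0 rear edge -83.0 [126. 176. 178. 178. 178. 156.  21.]
5 rear edge -83.0 [129. 177. 178. 180. 178. 158.  22.]
10 rear edge -83.0 [128. 177. 179. 178. 177. 162.  21.]
15 rear edge -83.0 [121. 176. 177. 177. 176. 159.  25.]
20 rear edge -83.0 [114. 176. 176. 177. 177. 158.  27.]
```

The fingers are free, with zero force, and the pack is near the end stop. Retracting.

carry_out(
  motion=[
    [0, 0, 0, 0, 0, -10, -1],
    [0, 0, 0, -10, 0, -40, -1],
    [0, 0, 0, -40, 0, -80, -1],
    [0, 0, 0, -90, 0, -120, -1],
    [0, 0, 0, -90, 60, -150, -1],
  ],
)

```text
clock: 7.52
position: [451.1, -51.6, 203.7]
ee_rot: [0.999, -0.049, 0.002, -0.001]
contact_force: [0.9, -0.6, 0.3]
gripper_width: -0.2
grasp_force: 0.0
```

carry_out(
  motion=[
    [0, 0, 0, 0, -60, -20, -1],
    [0, 0, 0, 0, -120, -20, -1],
    [0, 0, 0, 0, -180, -20, -1],
    [0, 0, 0, 0, -220, -20, -1],
    [0, 0, 0, 0, -220, -20, -1],
  ],
)

```text
clock: 8.15
position: [476.1, 167.2, 221.6]
ee_rot: [0.999, -0.051, 0.001, -0.0]
contact_force: [-0.4, -1.1, -0.4]
gripper_width: -0.4
grasp_force: 0.0
```

```bash
python3 e.py 24
python3 - <<'E'
from h import *
t=get_image("top");s=get_image("scene")
a=cv2.resize(t["color"][140:245,225:315],(450,525),interpolation=2);b=cv2.resize(s["color"][175:245,215:315],(350,245),interpolation=2)
o=np.zeros((525,800,3),np.uint8);o[:,:450]=a;o[:245,450:]=b;cv2.imwrite("pics/c6.png",np.clip(o*1.5,0,255).astype(np.uint8))
E
```

```text
tool -127.3 168.5 [476.1 167.2 221.6] [-0.4 -1.1 -0.4]
-5 rear edge -85.0 [140. 177. 179. 178. 179. 141.  24.]
0 rear edge -85.0 [142. 179. 178. 178. 177. 140.  26.]
5 rear edge -85.0 [140. 178. 179. 179. 178. 144.  21.]
10 rear edge -85.0 [136. 178. 178. 179. 178. 143.  20.]
15 rear edge -85.0 [136. 177. 178. 176. 177. 145.  25.]
20 rear edge -85.0 [129. 175. 175. 174. 175. 143.  27.]
```

View pics/c6.png

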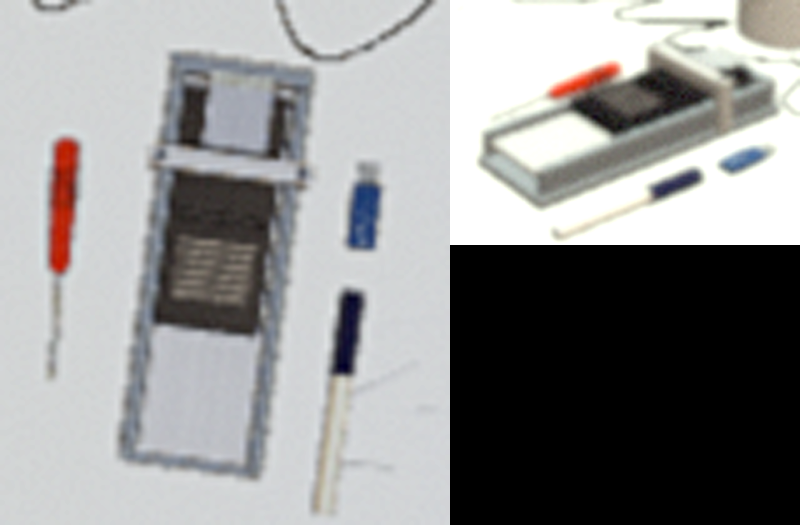

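The picture shows the block behind the bar with the leaf lying on it. The pack's rear edge is at x ≈ -85 (origin ≈ -15), and the bystanders have not moved.

```bash
python3 -c "
from bench import *
print(job_done())"
```

```text
the job is handed in; nothing more can be done
None
```

The battery pack looks locked in: its block is behind the bar with the leaf spring on it (origin at x ≈ -15 mm), the arm is clear and the bystanders are in place; I handed the job in, but no verdict came back.

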